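# Refit the hob knob from the drawer and hold it pressed in

## Task

The gas hob's loose control knob was taken off for cleaning and lies in the top drawer of the small wooden chest: pull that drawer open, take the knob out, turn it so that its D-shaped hole matches the flat on the hob's bare valve stem, and push it fully on without forcing it. Then press the knob down against the valve's spring as far as it goes and finish still gripping it and pressing, so that the igniter keeps sparking while I check it. Leave the jar, lunch tin, mug and scoop where they stand.

Things in the scene. Friction and masses are not known exactly. Their poses are not given: they have to be found in the camera images.
- knob: loose metal hob knob, 36 mm tall, about 60 g, upright (bore down) on the drawer's floor. Origin: centre of its underside, on its axis; z up. Round skirt 46 mm across, z 0 to 12 mm; on it a bar grip 14 mm wide (y), z 12 to 36 mm, x -21 to +23 mm, sides parallel from x -19 to +12. Its +x end narrows to a pointer with a thin line on top; the -x end is blunt
- knob_socket (a point): closed upper end of the blind D-shaped bore under the knob, on its axis, 12 mm above the underside; axes as the knob's. The bore is 12 mm deep and 11.6 mm across, its flat 3.3 mm from the axis on the -x side (opposite the pointer), its mouth chamfered 1 mm
- hob: fixed built-in two-burner gas hob: black glass 300 mm wide (y), 500 mm deep (x), 8 mm thick, on the stone. Origin: underside of the glass, midway between its two valves; x points to the back of the hob; the front edge is at x = -60 mm. The valves sit at y = +70 and -70 mm. Pan supports, up to 49 mm above the stone, begin at x = +28 mm
- valve: the hob's bare valve, at the left or right of the two places: a brass stem stands up from the glass in a flat rubber ring 34 mm across. Origin: glass top, on the stem's axis; x to the back of the hob, z up. Its flat faces the front (-x), so the knob fits only with its pointer to the back (knob x along valve x, within about 10 degrees), like the fitted knob
- stem_top (a point): centre of the stem's top, 20 mm above the glass at rest; sinks as it is pressed; axes as the valve's. The stem is a D-shaft 10 mm in diameter, flat 2.5 mm from the axis on the -x side, top edge chamfered 1.2 mm; it does not turn. With the knob fully on, the knob's underside is 8 mm above the glass, and 2 mm when pressed right in
- stem (a joint): how far the stem is pressed in, m: 0 at rest, 0.006 at its stop. A spring pushes it back with 4 N at rest and 10 N at the stop
- fitted_knob: an identical knob already on the hob's other valve, fixed, pointer to the back of the hob. Origin on the glass top on its axis; its underside is 8 mm above the glass; axes as the valve's
- chest: wooden chest with two drawers, fixed: 220 mm deep (x), 240 mm wide (y), 150 mm tall. Origin: centre of its underside; its front faces -x
- chest_drawer0 (a joint): how far the top drawer is pulled out along the chest's -x, m: 0 shut, 0.149 at its stop; it needs about 1 N. Inside it is 175 mm by 198 mm; its floor is 85 mm above the stone, its side walls reach 128 mm and its front 138 mm above the stone
- chest_drawer0_handle (a point): middle of the top drawer's bar handle: a round steel bar along the chest's y, 120 mm long, 11 mm thick, its axis 35 mm in front of the drawer's front and 112 mm above the stone; x axis into the chest. The lower drawer has a like handle 63 mm below
- pickle_jar: closed ceramic pickle jar, 90 mm across, 110 mm tall, standing on the chest's top; origin: centre of its underside
- lunch_tin: steel lunch tin, 108 mm across, 165 mm tall with its wire handle, on the stone; origin: centre of its underside
- mug: plastic mug, 84 mm across, 95 mm tall, handle to +y, on the stone; origin: centre of its underside
- scoop: wooden scoop, 180 mm long, 56 mm wide, 32 mm tall, lying on the stone; origin: under the centre of its box, handle to +x

How it is judged:
On the way, in this order (a step that is already met when the one before it is completed fails the run):
1. the top drawer is pulled open by 80 mm or more (value of joint chest_drawer0 above 0.08 m), for 0.2 s.
2. the knob is lifted out of the drawer in the fingers (height (world z) of knob above 0.13 m and contact force between the fingers and knob above 1 N), for 0.1 s.
3. the knob is fully on the stem, flat to flat (z of knob_socket in the frame of stem_top below 0.002 m and horizontal distance between knob_socket and stem_top below 0.0025 m and angle between the x axis of knob and the x axis of valve, either way round below 0.27 rad), for 0.1 s.
At the end, for the whole second after the job is handed in: the knob is fully on the bare stem (bore end within 2 mm of the stem's top, axes within 2.5 mm, turned to the flat within 15 degrees, upright within 7 degrees), the stem is pressed in by more than 4 of its 6 mm, the knob presses on it with more than 5 N and the fingers still hold the knob (all of step 3 and value of joint stem above 0.004 m and angle between knob's own z axis and vertical below 0.12 rad and contact force between knob and valve above 5 N and contact force between the fingers and knob above 2 N); the arm keeps its last pose, push and grip.
It fails at once if the knob or anything else is forced onto the valve with more than 60 N (contact force between anything else and valve above 60 N).
It fails at once if the pickle jar is moved or tipped (distance of pickle_jar from where it was at the start of the episode above 0.03 m or angle between pickle_jar's own z axis and vertical above 0.4 rad).
It fails at once if the lunch tin is moved or tipped (distance of lunch_tin from where it was at the start of the episode above 0.03 m or angle between lunch_tin's own z axis and vertical above 0.4 rad).
It fails at once if the mug is moved or tipped (distance of mug from where it was at the start of the episode above 0.03 m or angle between mug's own z axis and vertical above 0.4 rad).
It fails at once if the scoop is moved (distance of scoop from where it was at the start of the episode above 0.03 m).
It also fails if it takes over 69 s, if anything falls off the work surface, if the arm or the gripper's body presses on something with over 40 N, if the wrist force passes 120 N, or if a joint passes its speed limit or range.

## Robot

A 6-joint arm with a two-finger parallel gripper is mounted at the origin on the work surface. World frame = base frame: x ahead of the robot, y to its left, z up, the work surface at z = 0. Lengths are in m, angles in rad, forces in N, time in s.
With the tool pointing down it reaches from about 0.225 to 0.725 m from the base axis. Payload 3.1 kg.
Tool frame: the origin (TCP) lies midway between the tips of the shut fingers; the grasp point (between the pads) lies 19 mm behind it; z points along the fingers, y is the line along which they close (so a half turn about z gives the same grasp; the last joint's range is limited). The gripper opens to 85 mm and grips with 20 to 120 N. Pads are 22 mm wide; open, the fingers measure 114 mm over their backs; the gripper's body (76 mm by 85 mm) begins 54 mm behind the grasp point. The pads swing forward as they close: fully open they stand 13 mm farther back than shut.
Start: joints at [-1.374, 0.048, 0.099, 1.622, 0, 1.443], TCP at [0.168, -0.498, 0.231] pointing down, gripper open.
Joint ranges: [-2.91, 2.91], [-0.99, 1.94], [-1.21, 1.42], [-2.12, 2.29], [-1.49, 1.47], [-3.14, 3.14]. Speed limits (rad/s): [2.79, 2.79, 3.14, 3.14, 3.14, 3.14].

## Interface

Orientations are given as [roll, pitch, yaw] about the fixed x, y, z axes, in that order (R = Rz(yaw) Ry(pitch) Rx(roll)).
In Python, from bench import ctrl, claw, kin, eyes gives the robot as it stands. Calls block until the motion is done:
- ctrl.move_to(position, orientation): joint-space move of the TCP to a pose.
- ctrl.move_linear(position, rot=None, max_speed=0.15, max_force=None): straight line of the TCP; rot=None keeps the orientation; max_speed is the mean speed in m/s. With max_force (N) it stops when the force on the tool has changed by that much, and returns True; else False.
- ctrl.move_joints(angles): joint-space move.
- claw.move_gripper(opening, effort=None): finger opening in m; effort is the grip in N (None keeps the last); returns when the fingers have stopped.
- ctrl.hold(seconds).
- kin.ik(position, orientation): joint angles nearest the present ones, or None.
- ctrl.observe(): the state.
- eyes.grab_frame(name): name is "scene" or "top" or "wrist"; returns a dict with "img" (400x640x3 uint8, red, green, blue), "z_map" (400x640 float32, m along the optical axis (not along the pixel's ray), 0 where there is no reading), "intrinsics" (3x3 intrinsics, pixels), "R" (3x3) and "t" (3): a world point X has camera coordinates R X + t. Camera axes: x right, y down, z forward; pixel columns grow to the right and rows downward; lengths in m; the calibration is good to about 2 mm. The wrist camera is an equidistant fisheye: a pixel r from the principal point sees the ray r / f radians off the axis. A picture is of the moment at which its call begins.
A pose or a line that the arm cannot do raises ctrl.Unreachable and nothing moves.
- ctrl.close_job(): hands the job in; it is judged then, once.
The state is a dict: "clock": time; "joint_pos": joint angles; "qvel": joint speeds; "joint_efforts": joint torques, N m; "ee_pos": TCP position; "ee_rot": TCP orientation; "wrist_force": force on the tool from outside, world axes, zero at the start; "wrist_torque": the same for the moment, N m; "opening": finger opening in m; "grip_force": force on a finger pad.
Only numpy, scipy, OpenCV 4.12 (cv2) and the standard library are available. Lean on these libraries where they do the work, as an engineer would, in place of code of your own. Each camera call takes 0.05 s, during which the arm holds its last target. There are 200 camera calls.

## Working session

There is one attempt and no reset: what is moved stays moved. The work goes in short steps, each a Python script; the robot and the scene stay as the last script left them, time stands still between calls to the robot, and variables do not carry over. Pictures are saved under pics/ and viewed, at most 10 in all, crops included, and the job is handed in when it is done.

```bash
mkdir -p pics; ls; cat > h.py <<'E'
import numpy as np, cv2
from bench import ctrl, claw, kin, eyes
def grab(n):
    f=eyes.grab_frame(n); np.savez(''+n+'.npz',**f); return f
def cloud(f):
    K=f["intrinsics"]; z=f["z_map"]; v,u=np.mgrid[:400,:640]
    P=np.stack([(u-K[0,2])/K[0,0]*z,(v-K[1,2])/K[1,1]*z,z],-1)
    return (P-f["t"])@f["R"]   # world, R^T(P-t)
def save(f,name,c=None,s=1):
    im=f["img"][:,:,::-1]
    if c: im=im[c[1]:c[3],c[0]:c[2]]
    cv2.imwrite('pics/'+name,cv2.resize(im,None,fx=s,fy=s,interpolation=cv2.INTER_CUBIC))
E
python3 - <<'E'
from h import *
for n in("scene","top"):
    f=grab(n); save(f,n+'0.png'); print(n,f["intrinsics"].tolist(),f["R"].tolist(),f["t"])
print(ctrl.observe())
E
```

```text
pics
scene [[461.7805568174097, 0.0, 320.7080632865011], [0.0, 461.7805568174097, 197.2843349981866], [0.0, 0.0, 1.0]] [[-0.20274049018671328, 0.9791265163125853, 0.01440689739089268], [0.5704357660357583, 0.1300487183257843, -0.8109811142616199], [-0.7959267117430152, -0.15620049908819533, -0.5848949252802164]] [ 0.14619184 -0.2438139   2.18708894]
top [[491.62124703661766, 0.0, 312.63450345737385], [0.0, 491.62124703661766, 189.8518061485689], [0.0, 0.0, 1.0]] [[0.004738132033729282, -0.9998505436878187, 0.016626496684636567], [-0.9978323500261875, -0.005818590643343428, -0.06554956326430772], [0.06563650924635799, -0.016279873774033927, -0.9977107869336955]] [-0.02988821  0.54469264  1.50908755]
{'clock': 0.1, 'joint_pos': array([-1.37381662e+00,  4.86810662e-02,  9.77400305e-02,  1.62199949e+00,
       -9.39628748e-06,  1.44300736e+00]), 'qvel': array([ 0.00079434, -0.00058956,  0.00370473, -0.00053879,  0.00087928,
        0.00152359]), 'joint_efforts': array([ 2.98225321e-03, -3.39852011e+01,  3.20934927e+01,  1.57938770e-02,
       -1.08282327e-04, -2.43437803e-06]), 'ee_pos': array([ 0.16740298, -0.49700861,  0.23022468]), 'ee_rot': array([-3.13946474e+00, -2.63940025e-04,  3.24768397e-01]), 'wrist_force': array([ 0.04919944, -0.55350858,  0.42222785]), 'wrist_torque': array([-0.03978015,  0.00288747,  0.04817178]), 'grip_force': 0.0, 'opening': 0.085639156677469}
```

View pics/top0.png

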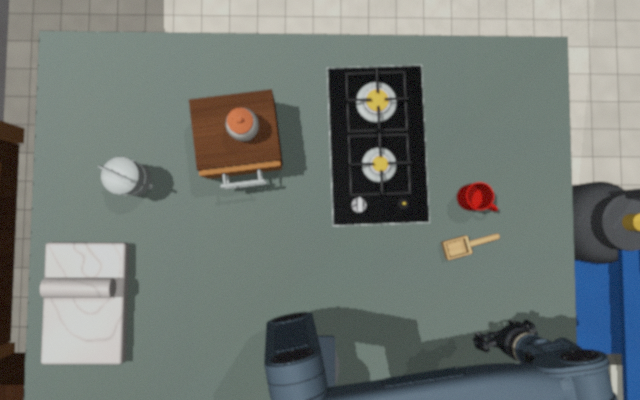

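View pics/scene0.png

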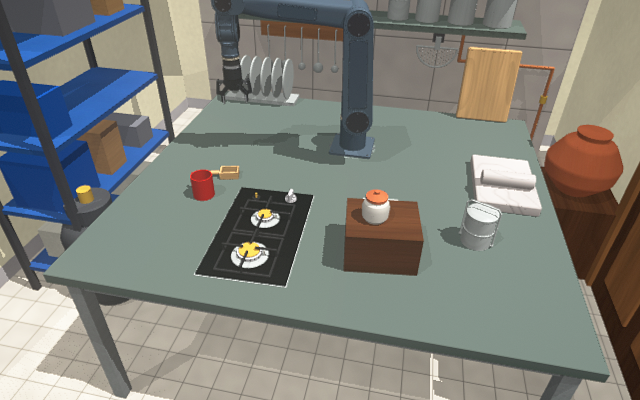

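The top picture shows the chest (front edge roughly (200,177)–(282,166), handle near (243,182), jar (242,124)), the fitted knob at (359,204), the bare stem at (404,203), the tin (122,175), the mug (478,197) and the scoop (460,247). The scene view agrees with this layout. Next I'll get metric positions.

```bash
python3 - <<'E'
from h import *
f=dict(np.load('top.npz')); W=cloud(f); im=f["img"].astype(int)
def box(c): return np.s_[c[1]:c[3],c[0]:c[2]]
def rect(name,c,zlo,zhi):
    P=W[box(c)].reshape(-1,3); P=P[(P[:,2]>zlo)&(P[:,2]<zhi)&np.isfinite(P).all(1)]
    r=cv2.minAreaRect(P[:,:2].astype(np.float32)); print(name,len(P),np.median(P[:,2]),r, cv2.boxPoints(r).round(4).tolist())
rect('chesttop',(180,80,300,180),.14,.158)
rect('handle',(205,172,285,195),.095,.125)
P=W[box((205,165,285,195))].reshape(-1,3);P=P[(P[:,2]>.095)&(P[:,2]<.125)];print(np.c_[P][::6].round(3).tolist())
rect('jar',(215,100,270,150),.158,.3)
rect('tin',(90,150,160,205),.05,.2)
rect('mug',(450,175,510,220),.05,.12)
rect('knob',(345,192,373,216),.03,.06)
rect('stem',(395,193,415,212),.016,.05)
# hob: dark pixels + bright border
g=im.sum(2); m=np.zeros((400,640),np.uint8); m[60:230,315:440]=(g[60:230,315:440]<150)
# hob glass contour
cs,_=cv2.findContours(cv2.morphologyEx(m,cv2.MORPH_CLOSE,np.ones((7,7))),0,1); c=max(cs,key=cv2.contourArea)
b=cv2.boxPoints(cv2.minAreaRect(c)); K=f["intrinsics"]
def px(u,v,z):
    R=f["R"];d=R.T@np.linalg.solve(K,[u,v,1]);o=-R.T@f["t"];return o+d*(z-o[2])/d[2]
print('hob',b.tolist(),[px(*p,.008).round(4).tolist() for p in b])
print('stem px',px(404,203,.028),'knob px',px(359,204.5,.044))
print('glass z',W[215,380],W[240,380])
save(f,'hob.png',(300,170,520,270),3.6)
print(kin.ik([.5,0,.2],[np.pi,0,0]))
E
```

```text
chesttop 5225 0.1499749105356999 ((0.7029983401298523, 0.19991648197174072), (0.2223590910434723, 0.2411949187517166), 7.745728969573975) [[0.5766000151634216, 0.3043999969959259], [0.6090999841690063, 0.06539999693632126], [0.8294000029563904, 0.09539999812841415], [0.7968999743461609, 0.3343999981880188]]
handle 244 0.11526699872479003 ((0.5706758499145508, 0.20096275210380554), (0.04117560759186745, 0.16739480197429657), 6.873309135437012) [[0.5401999950408936, 0.2815999984741211], [0.5602999925613403, 0.11540000140666962], [0.6011000275611877, 0.12030000239610672], [0.5810999870300293, 0.2865000069141388]]
[[0.607, 0.084, 0.117], [0.604, 0.11, 0.122], [0.606, 0.094, 0.103], [0.601, 0.128, 0.116], [0.603, 0.111, 0.105], [0.599, 0.149, 0.111], [0.598, 0.131, 0.119], [0.596, 0.167, 0.107], [0.595, 0.137, 0.118], [0.592, 0.194, 0.12], [0.594, 0.18, 0.099], [0.589, 0.218, 0.116], [0.591, 0.203, 0.098], [0.586, 0.239, 0.114], [0.588, 0.223, 0.1], [0.583, 0.259, 0.114], [0.583, 0.235, 0.114], [0.58, 0.286, 0.109], [0.581, 0.27, 0.101], [0.577, 0.235, 0.117], [0.575, 0.233, 0.113], [0.57
[... 2054 characters left out ...]
99084) [[0.48980000615119934, -0.2840000092983246], [0.490200012922287, -0.3400000035762787], [0.5370000004768372, -0.33959999680519104], [0.5364999771118164, -0.28369998931884766]]
hob [[328.74298095703125, 69.31756591796875], [421.49041748046875, 65.7503662109375], [427.42987060546875, 220.17578125], [334.68243408203125, 223.74298095703125]] [[0.9299, -0.0766, 0.008], [0.9445, -0.3728, 0.008], [0.4526, -0.3866, 0.008], [0.4401, -0.0964, 0.008]]
stem px [ 0.5051185  -0.30943844  0.028     ] knob px [ 0.49915586 -0.16834912  0.044     ]
glass z [ 0.46794546 -0.23734493  0.01229828] [ 0.39009793 -0.23841167  0.0031975 ]
[-0.13420248 -0.02221657 -0.03393072  1.55908218  0.          3.00739018]
```

View pics/hob.png

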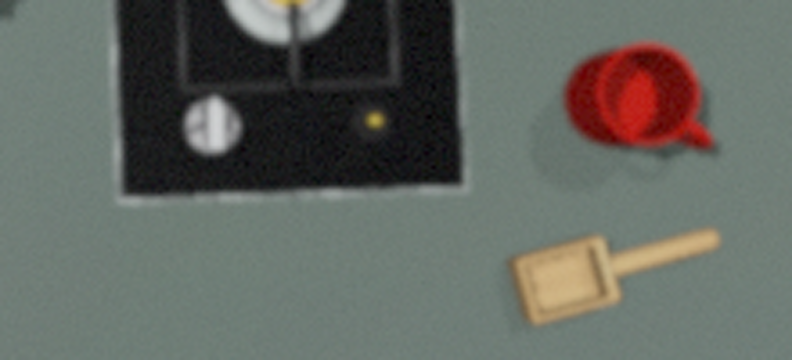

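```bash
python3 - <<'E'
from h import *
c=.135; ux=np.array([np.cos(c),np.sin(c),0]); H=np.array([.558,.179,0])
best=None
for yaw in(c+np.pi/2,c-np.pi/2):
    q=kin.ik(H+[0,0,.2],[np.pi,0,yaw]); print(yaw,q)
    if q is not None and (best is None or abs(q[5])<abs(best[1][5])): best=(yaw,q)
yaw=best[0]
ctrl.move_to(H+[0,0,.20],[np.pi,0,yaw]); claw.move_gripper(.026,40)
print(ctrl.move_linear(H+[0,0,.093],max_speed=.1,max_force=12),ctrl.observe()["ee_pos"])
f=grab("wrist"); save(f,'w1.png')
claw.move_gripper(0,40); o=ctrl.observe(); print(o["opening"],o["grip_force"],o["wrist_force"],o["clock"])
E
```

```text
1.7057963267948966 [0.19600629 0.20322356 0.2071747  1.57474747 0.         1.63180262]
-1.4357963267948965 [ 0.19600629  0.20322356  0.2071747   1.57474747  0.         -1.50979003]
True [0.55747809 0.17884717 0.09510517]
0.009616742470598731 39.011258482933044 [1.58334466 0.27279206 4.23952668] 4.7833
```

```bash
python3 - <<'E'
from h import *
c=.135; ux=np.array([np.cos(c),np.sin(c),0])
p=ctrl.observe()["ee_pos"]
print(ctrl.move_linear(p-ux*.143,max_speed=.08,max_force=25))
o=ctrl.observe(); print(p-o["ee_pos"],o["wrist_force"],o["opening"]); ctrl.hold(.3)
claw.move_gripper(.026); p=ctrl.observe()["ee_pos"]
ctrl.move_linear(p+[0,0,.12],max_speed=.15)
q=ctrl.observe()["joint_pos"]
# view position above drawer centre
d=np.array([.703,.2,0])-ux*.165
ctrl.move_linear([d[0]-.04,d[1],.30],max_speed=.2)
f=grab("wrist"); save(f,'w2.png'); print(f["intrinsics"],f["R"],f["t"],-f["R"].T@f["t"])
print(ctrl.observe()["clock"],ctrl.observe()["ee_pos"])
g=grab("top"); save(g,'t2.png',(180,70,320,230),4)
E
```

```text
False
[1.41878292e-01 1.91932887e-02 2.15201352e-05] [-0.3308507   0.36375357  4.86145716] 0.009580293150810099
[[309.70691629   0.         320.32798478]
 [  0.         309.70691629 204.66676615]
 [  0.           0.           1.        ]] [[-0.99072591 -0.13566831  0.00750165]
 [-0.1266483   0.94203609  0.31068991]
 [-0.0492176   0.30685847 -0.95048172]] [ 0.5160516  -0.16548809  0.41381589] [0.51067393 0.09892469 0.44086868]
9.0833 [0.49845066 0.1775967  0.29857085]
```

View pics/w2.png

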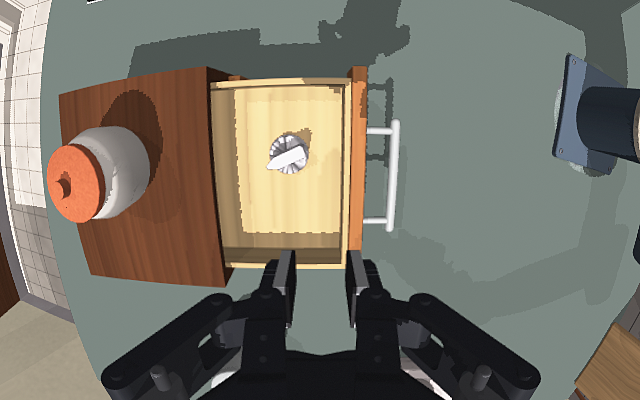

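The drawer is open with the knob in it at about (287,155), its pointer toward (266,165). Now I'll measure it through the fisheye model.

```bash
cat >> h.py <<'E'
def fray(f,u,v):
    K=f["intrinsics"]; x=(np.asarray(u,float)-K[0,2])/K[0,0]; y=(np.asarray(v,float)-K[1,2])/K[1,1]
    r=np.hypot(x,y)+1e-9; t=np.tan(r)/r
    return np.stack([x*t,y*t,np.ones_like(x)],-1)     # z=1
def fcloud(f):
    v,u=np.mgrid[:400,:640]; return (fray(f,u,v)*f["z_map"][...,None]-f["t"])@f["R"]
def fpx(f,u,v,z):
    d=fray(f,u,v)@f["R"]; o=-f["R"].T@f["t"]; return o+d*((z-o[2])/d[...,2])[...,None]
E
python3 - <<'E'
from h import *
f=dict(np.load('wrist.npz')); W=fcloud(f)
P=W[125:185,255:320]; z=P[...,2]
print('floor',np.median(z[:8]))
a=z>.112; T=P[a][:,:2]; print('top n',len(T),np.median(P[a][:,2]))
r=cv2.minAreaRect(T.astype(np.float32)); print(r)
m=T.mean(0); w,V=np.linalg.eigh(np.cov(T.T)); print(m,np.sqrt(w),np.arctan2(V[1,1],V[0,1]))
k=P[(z>.091)]; print('skirt circ',cv2.minEnclosingCircle(k[:,:2].astype(np.float32)),k[:,:2].mean(0))
print('px',fpx(f,np.array([287.,266]),np.array([155.,166]),.121))
save(f,'w2c.png',(235,105,345,205),6)
E
```

```text
floor 0.08461062168914948
top n 524 0.12050270599485889
((0.524286687374115, 0.1405416578054428), (0.0839543268084526, 0.024915818125009537), 55.357521057128906)
[0.53511552 0.15351209] [0.0060112  0.01568172] 0.8804381043796019
skirt circ ((0.5272849202156067, 0.13816267251968384), 0.04270913824439049) [0.53607694 0.15363613]
px [[0.53599766 0.15278065 0.121     ]
 [0.55693986 0.16719794 0.121     ]]
```

View pics/w2c.png

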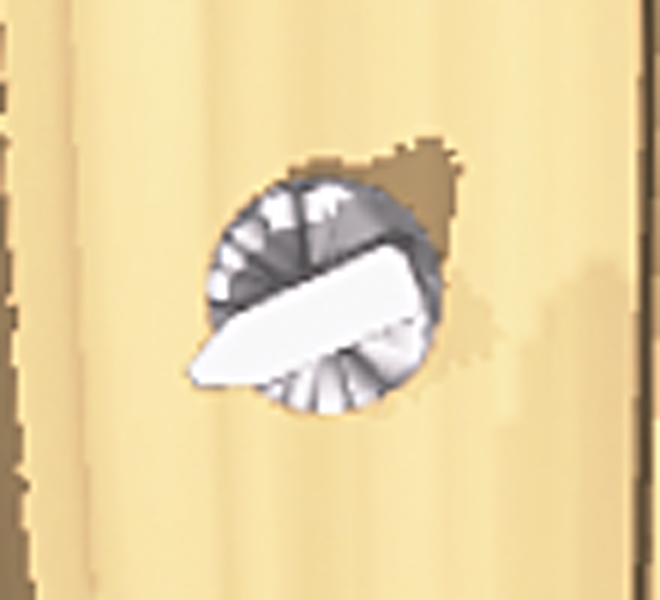

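The crop shows the bar top: pointer tip near (192,378), blunt end corners (392,243) and (425,315), upper side starting near (225,322).

```bash
python3 - <<'E'
from h import *
f=dict(np.load('wrist.npz'))
c=np.array([(192,378),(392,243),(425,315),(225,322),(270,382)],float)/6+[235,105]-.4
p=fpx(f,c[:,0],c[:,1],.121)[:,:2]; print(p)
def a(i,j): d=p[j]-p[i]; return np.arctan2(d[1],d[0]),np.hypot(*d)
print('side',a(1,3),a(2,4)); bm=(p[1]+p[2])/2
d=p[0]-bm; print('len',np.hypot(*d),np.arctan2(d[1],d[0]),'axis',bm+d/np.hypot(*d)*.021)
# skirt outline: non-floor colour, ellipse in pixels -> world at z=.097
s=np.array([(208,285),(330,412),(438,320),(300,178),(225,230)],float)/6+[235,105]-.4
q=fpx(f,s[:,0],s[:,1],.093)[:,:2]; A=np.c_[2*q,np.ones(5)]; x=np.linalg.lstsq(A,(q**2).sum(1),rcond=None)[0]
print('skirt',x[:2],np.sqrt(x[2]+x[:2]@x[:2]))
for y in(.58+0,.58-np.pi): pass
for yaw in (.6,.6-np.pi,.6+np.pi): print(yaw,kin.ik([.536,.1535,.2],[np.pi,0,yaw]))
for yaw in (.04,.04-np.pi,.04+np.pi): print(yaw,kin.ik([.505,-.309,.2],[np.pi,0,yaw]))
E
```

```text
[[0.55613243 0.16884419]
 [0.52383985 0.14072594]
 [0.51658665 0.15255545]
 [0.55126998 0.15814512]
 [0.54222044 0.16785986]]
side (np.float64(0.5657851856060263), np.float64(0.03249367936074376)) (np.float64(0.5382404243814485), np.float64(0.029854915670318935))
len 0.04222774379028497 0.5536593692186533 axis [0.53807598 0.15768257]
skirt [0.5366528  0.15587055] 0.022457988880094662
0.6 [0.1586358  0.12782495 0.12220535 1.56517673 0.         2.70022846]
-2.541592653589793 [ 0.1586358   0.12782495  0.12220535  1.56517673  0.         -0.4413642 ]
3.741592653589793 [ 0.1586358   0.12782495  0.12220535  1.56517673  0.         -0.4413642 ]
0.04 [-0.66235176  0.21937746  0.22593998  1.57735884  0.          2.4392409 ]
-3.101592653589793 [-0.66235176  0.21937746  0.22593998  1.57735884  0.         -0.70235176]
3.181592653589793 [-0.66235176  0.21937746  0.22593998  1.57735884  0.         -0.70235176]
```

```bash
python3 - <<'E'
from h import *
yaw=.555-np.pi
ctrl.move_to([.537,.156,.21],[np.pi,0,yaw]); claw.move_gripper(.05)
f=grab("wrist"); save(f,'w3.png'); 
# guess pixel of knob
p=f["R"]@np.array([.537,.156,.121])+f["t"]; th=np.arctan2(np.hypot(*p[:2]),p[2]); u=f["intrinsics"][:2,2]+f["intrinsics"][0,0]*th*p[:2]/np.hypot(*p[:2]); print(u)
u=u.astype(int); c=(u[0]-60,u[1]-50,u[0]+60,u[1]+50); print(c); save(f,'w3c.png',c,6)
print(ctrl.observe()["wrist_force"],ctrl.observe()["clock"])
E
```

```text
[320.02030239 208.95367943]
(np.int64(260), np.int64(158), np.int64(380), np.int64(258))
[ 1.38351374 -1.10086827  0.10795173] 10.5667
```

View pics/w3c.png

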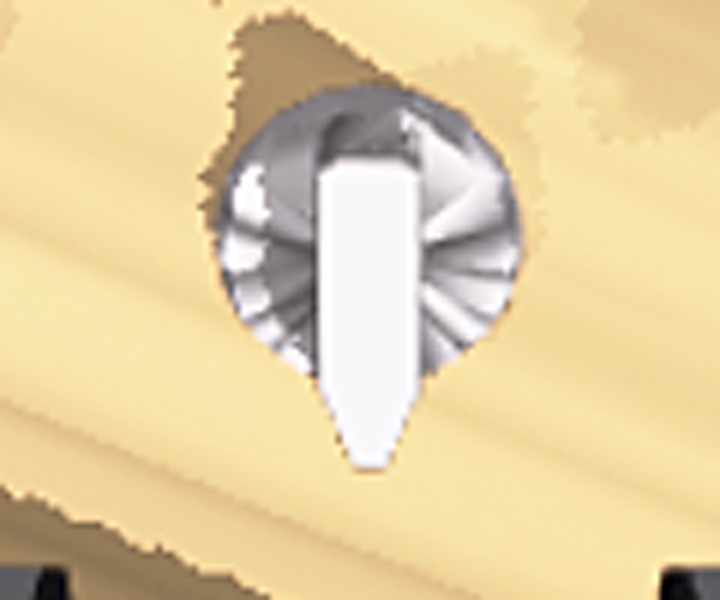

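The bar is aligned with the tool: blunt end at (368,158), pointer tip at (371,468), sides at x≈317 and 419. I'll compute the axis, grasp and lift.

```bash
python3 - <<'E'
from h import *
f=dict(np.load('wrist.npz'))
c=np.array([(368,158),(371,468)],float)/6+[260,158]-.4
b,t=fpx(f,c[:,0],c[:,1],.121)[:,:2]; d=t-b; L=np.hypot(*d); yaw=np.arctan2(d[1],d[0]); A=b+d*21/44
print(b,t,L,yaw,A)
assert abs(L-.044)<.004
yt=yaw-np.pi
ctrl.move_linear([*A,.16],rot=[np.pi,0,yt],max_speed=.1)
s=ctrl.move_linear([*A,.099],max_speed=.06,max_force=15); o=ctrl.observe(); print(s,o["ee_pos"],o["wrist_force"])
claw.move_gripper(0,60); o=ctrl.observe(); print(o["opening"],o["grip_force"])
ctrl.move_linear([*A,.26],max_speed=.12); ctrl.hold(.2); o=ctrl.observe(); print(o["opening"],o["grip_force"],o["ee_pos"],o["clock"])
np.save('grasp.npy',[*A,yaw])
g=grab("wrist"); save(g,'w4.png',(220,150,420,300),4)
E
```

```text
[0.51929293 0.14582374] [0.55595605 0.16913932] 0.04344882546413491 0.5664284124338059 [0.53679124 0.15695163]
False [0.5372547  0.15703335 0.09963872] [ 0.12748256  0.00652883 -0.02608551]
0.012404866796148628 59.897562861442566
0.012659681136468226 59.56810589879751 [0.53644439 0.15689417 0.25923746] 14.4917
```

View pics/w4.png

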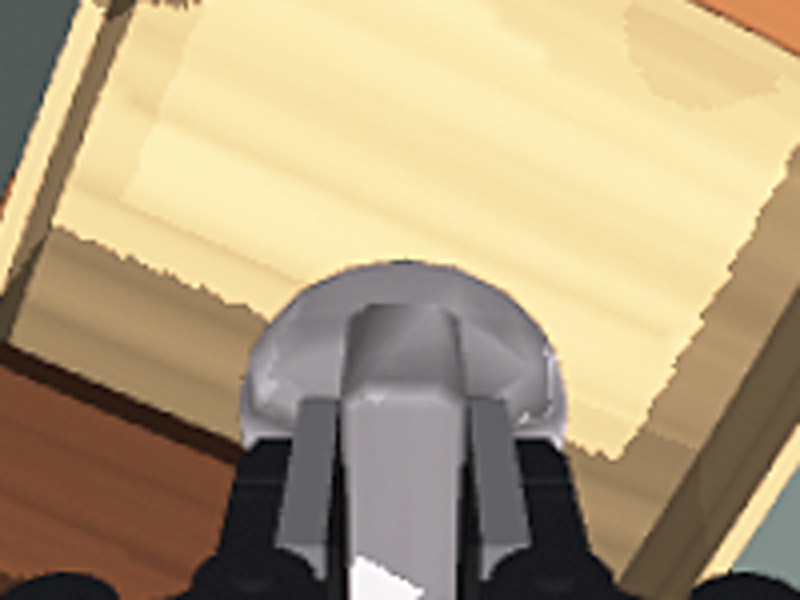

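The knob is held squarely between the pads. Next I'll look at the stem from the wrist camera.

```bash
python3 - <<'E'
from h import *
f=dict(np.load('wrist.npz')); e=fpx(f,np.array(321.2-.4),np.array(249.5-.4),.2815)[:2]
g=np.load('grasp.npy'); d=np.array([np.cos(g[2]),np.sin(g[2])]); o=ctrl.observe()["ee_pos"][:2]
print('blunt along/cross mm (expect -21,0)',(e-o)@d*1e3,(e-o)@[-d[1],d[0]]*1e3)
yt=.042-np.pi
for i,(x,z) in enumerate([(.535,.20),(.525,.15)]):
    ctrl.move_to([x,-.309,z],[np.pi,0,yt]) if i==0 else ctrl.move_linear([x,-.309,z])
    ctrl.hold(.3); f=grab("wrist"); np.savez(f's{i}.npz',**f); W=fcloud(f); im=f["img"].astype(int)
    m=(np.hypot(W[...,0]-.505,W[...,1]+.309)<.02)&(im[...,0]-im[...,2]>50); v,u=np.nonzero(m)
    print(i,ctrl.observe()["ee_pos"],len(u),u.min(),u.max(),v.min(),v.max(),W[m][:,2].max(), W[m][W[m][:,2]>.025].mean(0))
save(f,'s1c.png',(int(u.mean())-50,int(v.mean())-40,int(u.mean())+50,int(v.mean())+40),7); print(int(u.mean())-50,int(v.mean())-40,ctrl.observe()["clock"])
E
```

```text
blunt along/cross mm (expect -21,0) -20.385988071320725 0.6045340907294925
0 [ 0.53531682 -0.30843341  0.20011894] 86 317 326 149 159 0.029293517799094875 [ 0.50491603 -0.30808546  0.02736948]
1 [ 0.52559665 -0.3093433   0.15105157] 127 318 329 167 178 0.02928894274086087 [ 0.504469   -0.30796214  0.02736571]
273 132 17.45
```

View pics/s1c.png

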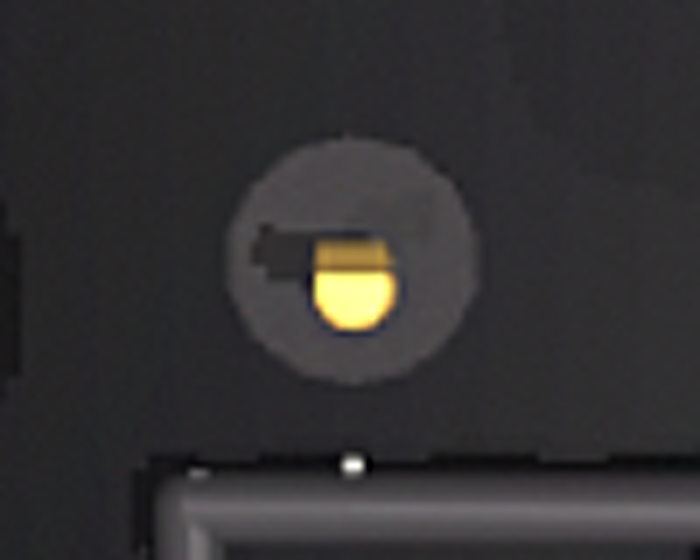

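The stem's D top spans crop rows 268–332 with its flat toward the front, which is up in the image. Its centre is near (354,290) and the rubber ring's centre near (355,260).

```bash
python3 - <<'E'
from h import *
f=dict(np.load('s1.npz'))
F=lambda x,y,z: fpx(f,np.array(x/7+273-.4),np.array(y/7+132-.4),z)
st=F(354.5,290,.028); ring=F(354,260,.009); print('stem',st,'ring',ring,'flat,back',F(354,268,.028),F(354,332,.028),'cam',-f["R"].T@f["t"])
S=(st+ring)[:2]/2; assert np.hypot(*(st-ring)[:2])<.003
T=S-np.array([.0003,0]); print('target',T)
ctrl.move_linear([*T,.10],max_speed=.1); ctrl.move_linear([*T,.047],max_speed=.05); ctrl.hold(.3)
o=ctrl.observe(); print(o["ee_pos"],o["wrist_force"],o["opening"])
s=ctrl.move_linear([*T,.032],max_speed=.015,max_force=10); o=ctrl.observe(); print(s,o["ee_pos"],o["wrist_force"],o["wrist_torque"],o["clock"])
np.save('T.npy',T)
E
```

```text
stem [ 0.50399152 -0.30772744  0.028     ] ring [ 0.50409015 -0.30767077  0.009     ] flat,back [ 0.50117744 -0.30791802  0.028     ] [ 0.5094078  -0.30754342  0.028     ] cam [ 0.44520401 -0.31206603  0.29340188]
target [ 0.50374084 -0.3076991 ]
[ 0.50388361 -0.30782015  0.0472928 ] [-0.61229227  0.05008767 -1.33827251] 0.012764094998562266
False [ 0.50381309 -0.30772194  0.03197136] [ 0.12794992 -0.21700776 -1.16525894] [-0.08522704 -0.16997768 -0.00967801] 20.8
```

Inserted freely; now press.

```bash
python3 - <<'E'
from h import *
T=np.load('T.npy'); claw.move_gripper(0,90)
for z in (.029,.027,.025,.024,.023,.022):
    s=ctrl.move_linear([*T,z],max_speed=.01,max_force=20); ctrl.hold(.25); o=ctrl.observe(); fz=o["wrist_force"][2]
    print(z,s,o["ee_pos"],o["wrist_force"].round(2),o["wrist_torque"].round(2),o["opening"])
    if s or fz>18: break
f=grab("wrist"); save(f,'w5.png',(220,150,420,300),4); print(o["clock"],o["grip_force"])
E
```

```text
0.029 False [ 0.50387593 -0.30782366  0.02933168] [-1.04  0.33  4.31] [ 0.06  0.09 -0.03] 0.011679100476260596
0.027 False [ 0.50387224 -0.30786048  0.02751385] [-0.59  0.63  6.05] [ 0.19  0.22 -0.  ] 0.011973076581482917
0.025 False [ 0.50389907 -0.30786075  0.02592081] [-2.26  1.7   7.22] [ 0.25  0.33 -0.03] 0.012167249314244117
0.024 False [ 0.50391387 -0.30785903  0.02512732] [-1.88  1.43  8.76] [ 0.28  0.46 -0.02] 0.011565301518488388
0.023 False [ 0.50392861 -0.30788354  0.02450651] [-2.89  2.15  9.78] [0.42 0.55 0.05] 0.011859546342115005
0.022 False [ 0.5039772  -0.30792756  0.02442999] [-2.88  3.46 13.37] [ 0.59  0.83 -0.  ] 0.011876330187970073
24.4167 94.46246288716793
```

View pics/w5.png

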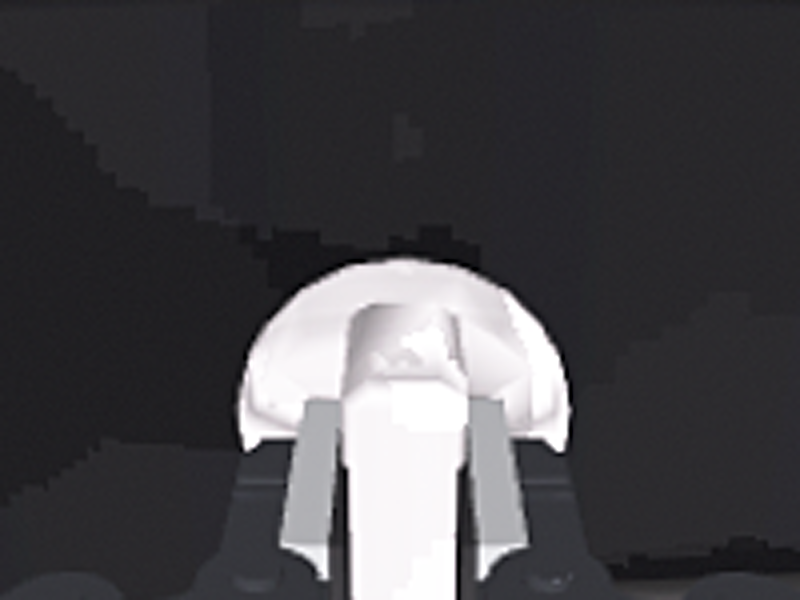

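The knob sits in the grip as it did before. The force rose from 4 to 10 N along the spring, then climbed at TCP z=0.0244 (expected 0.0246), so the stem is at its stop.

```bash
python3 - <<'E'
from h import *
ctrl.hold(.3); o=ctrl.observe(); print(o["ee_pos"],o["ee_rot"],o["wrist_force"],o["grip_force"])
print(ctrl.close_job())
E
```

```text
[ 0.50399116 -0.30790389  0.02442029] [-3.14065115e+00  8.09622534e-04 -3.09946299e+00] [-3.42137309  3.37112154 13.56817228] 94.46224495768547
the job is handed in; nothing more can be done
None
```

The knob is on the bare valve stem, flat to flat, and I handed the job in still gripping it and pressing at about 13 N with the stem at its stop; the hand-in returned no verdict, and I took no final picture of the jar, tin, mug or scoop, which the arm kept clear of.

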